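# Find the vise's loose bolt and hold its cap open

### The job

Turn the vise's crank lever until the sliding jaw clamps the steel block firmly, and let go of the lever. Then tap the heads of the three base bolts to find the loose one, the one that sinks in when pushed, lift the yellow cap of that bolt at least halfway open (45 degrees) and finish while still holding it open, ready for tightening. Keep the other two caps shut, leave the block clamped, and disturb nothing else on the bench.

Things in the scene. Friction and masses are not known exactly. Their poses are not given: they have to be found in the camera images.
- vise: grey bench vise base, a plate 130 x 232 x 24 mm lying on the bench, fixed. Origin: on the bench under the plate, x to the back (away from the robot), y to the left, z up; the plate spans x -70..60, y -116..116 mm. A row of three bolts runs along the plate's front half (the robot's side), the jaws and the crank lever stand on its back half. Jaws reach 56 mm above the bench, the grip bars of the caps 67 mm, the lever knob 97 mm.
- bolt_1 (a joint): left bolt (seen from the robot), bright steel hexagon head 19 mm across, at x -28, y 70 mm of the vise, standing up through the 24 mm square window of its yellow cap. Value: how far it has sunk (m), 0 at the start. A tight bolt yields at most about 2 mm under a push; the loose one sinks 8 mm under a push of 3 to 4 N and stays down. One of the three is loose, a different one each time.
- bolt_1_top (a point): centre of the top face of the left bolt's head, 45.5 mm above the bench at the start, 17 mm above the cap; goes down with the bolt.
- cap_1 (a joint): left locking cap: flat yellow flap 46 mm wide, 4 mm thick and 60 mm long, hinged at its back edge, lying shut round the left bolt. Value: opening angle (rad), 0 shut, 1.4 at its stop; the front edge (robot's side) swings up and to the back. A spring and its weight shut it again whenever it is let go; holding it open takes about 1 N. It does not touch its bolt and is not locked. The hinge axis runs along the vise's y at x -4, y 70, z 30 mm of the vise.
- tab_1 (a point): centre of the grip bar of the left cap: black round bar, 14 mm diameter, 24 mm long along the vise's y axis (pinch it across its two ends, or hook it from below), 60 mm above the bench when shut, on a yellow upright 14 mm wide at the cap's front edge, 52 mm in front of the hinge axis and 30 mm above it; bars are 70 mm apart. It moves with the cap; its z axis tilts with the cap.
- bolt_2 (a joint): middle bolt (seen from the robot), bright steel hexagon head 19 mm across, at x -28, y 0 mm of the vise, standing up through the 24 mm square window of its yellow cap. Value: how far it has sunk (m), 0 at the start. A tight bolt yields at most about 2 mm under a push; the loose one sinks 8 mm under a push of 3 to 4 N and stays down. One of the three is loose, a different one each time.
- bolt_2_top (a point): centre of the top face of the middle bolt's head, 45.5 mm above the bench at the start, 17 mm above the cap; goes down with the bolt.
- cap_2 (a joint): middle locking cap: flat yellow flap 46 mm wide, 4 mm thick and 60 mm long, hinged at its back edge, lying shut round the middle bolt. Value: opening angle (rad), 0 shut, 1.4 at its stop; the front edge (robot's side) swings up and to the back. A spring and its weight shut it again whenever it is let go; holding it open takes about 1 N. It does not touch its bolt and is not locked. The hinge axis runs along the vise's y at x -4, y 0, z 30 mm of the vise.
- tab_2 (a point): centre of the grip bar of the middle cap: black round bar, 14 mm diameter, 24 mm long along the vise's y axis (pinch it across its two ends, or hook it from below), 60 mm above the bench when shut, on a yellow upright 14 mm wide at the cap's front edge, 52 mm in front of the hinge axis and 30 mm above it; bars are 70 mm apart. It moves with the cap; its z axis tilts with the cap.
- bolt_3 (a joint): right bolt (seen from the robot), bright steel hexagon head 19 mm across, at x -28, y -70 mm of the vise, standing up through the 24 mm square window of its yellow cap. Value: how far it has sunk (m), 0 at the start. A tight bolt yields at most about 2 mm under a push; the loose one sinks 8 mm under a push of 3 to 4 N and stays down. One of the three is loose, a different one each time.
- bolt_3_top (a point): centre of the top face of the right bolt's head, 45.5 mm above the bench at the start, 17 mm above the cap; goes down with the bolt.
- cap_3 (a joint): right locking cap: flat yellow flap 46 mm wide, 4 mm thick and 60 mm long, hinged at its back edge, lying shut round the right bolt. Value: opening angle (rad), 0 shut, 1.4 at its stop; the front edge (robot's side) swings up and to the back. A spring and its weight shut it again whenever it is let go; holding it open takes about 1 N. It does not touch its bolt and is not locked. The hinge axis runs along the vise's y at x -4, y -70, z 30 mm of the vise.
- tab_3 (a point): centre of the grip bar of the right cap: black round bar, 14 mm diameter, 24 mm long along the vise's y axis (pinch it across its two ends, or hook it from below), 60 mm above the bench when shut, on a yellow upright 14 mm wide at the cap's front edge, 52 mm in front of the hinge axis and 30 mm above it; bars are 70 mm apart. It moves with the cap; its z axis tilts with the cap.
- lever (a joint): crank lever on a post at the back right of the vise, turning about an upright axis at x 32, y -88 mm of the vise, clockwise seen from above. Value (rad): 0 at the start (wide open, lever pointing to the back of the vise, 0.35 rad to the right of the vise's x), 1.9 at its stop. Each rad drives the sliding jaw 12 mm to the left. It takes about 2 to 3 N at the knob to turn, more when the jaw presses; it stays where it is left.
- knob (a point): middle of the lever's upright black round knob, 18 mm diameter, grip it from above; 55 mm from the lever's axis, 80.5 mm above the bench; knob spans 61 to 97 mm above the bench and the lever arm below it 50 to 59 mm.
- jaw (a joint): sliding jaw, 50 mm wide (x), 32 mm high, moved only by the lever. Value (m): travel to the left (vise's +y), 0 open, 24 mm at most. It meets the block and presses it on the fixed jaw after about 13 mm of travel (lever about 1.1 rad); turned about 0.1 rad further it clamps firmly, the knob then resisting with about 5 N more.
- block: black steel block, 44 x 66 x 22 mm, 0.42 kg, lying loose on the vise between the sliding jaw and the fixed jaw, long side along the vise's y. Origin: centre of its underside, 24 mm above the bench.
- flat_file: flat hand file with a wooden handle, 188 mm long, lying left of the vise; a bystander, to be left alone. Origin: centre of its underside.
- jar_tall: jar with a pale lid, 54 mm diameter, 62 mm high, left; a bystander, to be left alone. Origin: centre of its underside.
- mortar: small brown stone mortar, 60 mm wide, 30 mm high, left; a bystander, to be left alone. Origin: centre of its underside.
- hammer: small hammer with a thin wooden handle, 174 mm, lying on the side cabinet at the right; a bystander, to be left alone. Origin: centre of its underside.
- puffer: red rubber air puffer, 88 mm long, on the side cabinet; a bystander, to be left alone. Origin: centre of its underside.
- swab_cup: beaker with cotton swabs, 42 mm diameter, 69 mm high, on the side cabinet; a bystander, to be left alone. Origin: centre of its underside.
Not all that is in view belongs to the job. Leave any green look-alike of the block alone.

How it is judged:
By the outcome, as a careful person would: the job done as asked, in the order asked, and still so for the second after the job is handed in, while the arm keeps its last pose, push and grip.
It also fails if it takes over 67 s, if anything falls off the work surface, if the arm or the gripper's body presses on something with over 40 N, if the wrist force passes 120 N, or if a joint passes its speed limit or range.

### The arm

A 6-joint arm with a two-finger parallel gripper is mounted at the origin on a cart in front of the work surface, level with it; the furniture and walls round the work are solid. World frame = base frame: x ahead of the robot, y to its left, z up, the work surface at z = 0. Lengths are in m, angles in rad, forces in N, time in s.
With the tool pointing down it reaches from about 0.25 to 0.775 m from the base axis. Payload 4 kg.
Tool frame: the origin (TCP) lies between the finger pads; the fingertips stand 11 mm ahead of it and the grasp point (between the pads) lies 8 mm behind it; z points along the fingers, y is the direction in which the jaws open and shut (so a half turn about z gives the same grasp; the last joint's range is limited). The gripper opens to 94 mm and grips with 3 to 60 N. Pads are 16 mm wide; open, the fingers measure 119 mm over their backs; the gripper's body (75 mm by 177 mm) begins 78 mm behind the grasp point.
Start: joints at [-1.224, 0.087, 1.371, -0, 1.684, -0.103], TCP at [0.239, -0.495, 0.217] pointing down, gripper open.
Joint ranges: [-3.1, 3.1], [-0.76, 2.03], [0.27, 2.55], [-1.08, 4.22], [0.17, 2.65], [-2.57, 2.57]. Speed limits (rad/s): [2.79, 2.79, 3.14, 3.14, 3.14, 3.14].

### API

Orientations are given as [roll, pitch, yaw] about the fixed x, y, z axes, in that order (R = Rz(yaw) Ry(pitch) Rx(roll)).
In Python, from bench import get_obs, cams, ticket gives the robot as it stands. The module is installed in compiled form; this text tells all that it offers.
- The arm moves only by the shell command python3 -m crank 'ROWS'. ROWS is JSON, a list of rows, each an object of numbers: "tx", "ty", "tz": the shift along the tool's x, y, z in cm; "twist": the turn about the tool's z in degrees; "grip": the opening, from 0 (shut) to 1 (fully open). In form: [{"tx": .., "ty": .., "tz": .., "twist": .., "grip": ..}, ...]. A call has 1 to 12 rows; each row shifts and turns the commanded pose from where the row before left it, along the tool's axes as they then stand; what a row does not reach is not made up. A row lasts 1/8 s, in which the tool goes at most 62.5 mm and 10.7 degrees, less where a joint would pass 70% of its speed; a pose out of reach is approached as far as the arm can. A call is refused whole if a number of a shift passes 6.25 or a number of a turn 10.7, either way. A call with a gripper value outside its range is refused whole. The fingers move at their own pace and stop on an object; the grip force is fixed at half the most. Time passes only in rows, so rows that do not move let the fingers close. It gives the time, the measured TCP pose, the force and the opening at its end, in the units of the state.
- get_obs(): the state, without advancing time (a new reading comes with each control period).
- cams.snapshot(name): name is "scene" or "top"; returns a dict with "frame" (420x560x3 uint8, red, green, blue), "intrinsics" (3x3 intrinsics, pixels), "dist" ([k1, k2, p1, p2, k3] as OpenCV has them; the pictures are not rectified), "R" (3x3) and "t" (3): a world point X has camera coordinates R X + t. Camera axes: x right, y down, z forward; pixel columns grow to the right and rows downward; lengths in m; the calibration is good to about 2 mm. A picture is of the moment at which its call begins. There is no depth.
- ticket.close_job(): hands the job in, once; it reports no verdict.
Trained networks look in a picture, given as the dict that the camera call returned (one of the last four; its "shot" number tells which), for a name from the list of things; names that differ only in an ending like _2 or _b are one class to them, and where a whole thing is asked for, a point or a joint stands for the part that bears it (a point fixed in the world has none). Each returns a list of dicts, best first, with "conf" (0 to 1); they miss things now and then, are a little off and sometimes report something else, mostly with a low value. They report only what shows in the picture. A call takes as long as a camera call. They do not tell look-alikes from the thing itself.
- cams.outline_of(picture, query): "region" (420x560 bool, what is visible of it) and "centre" ([column, row] in pixels, amid what is visible of it).
The state is a dict: "time": time; "joint_positions": joint angles; "qvel": joint speeds; "joint_torque": joint torques, N m; "tool_pos": TCP position; "ee_rot": TCP orientation; "wrist_force": force on the tool from outside, world axes, zero at the start; "wrist_torque": the same for the moment, N m; "width": finger opening in m.
Only numpy, scipy, OpenCV 4.12 (cv2) and the standard library are available. Lean on these libraries where they do the work, as an engineer would, in place of code of your own. Each camera call takes 0.05 s, during which the arm holds its last target.

## Working session

There is one attempt and no reset: what is moved stays moved. The work goes in short steps, Python scripts to look and compute and a shell command to move; the robot and the scene stay as the last step left them, time stands still between calls to the robot, and variables do not carry over. Pictures are saved under pics/ and viewed, and the job is handed in when it is done.

```bash
mkdir -p pics; python3 - <<'E'
from bench import get_obs,cams
import cv2,numpy as np
o=get_obs()
for k,v in o.items(): print(k,np.round(v,4))
for n in("scene","top"):
    s=cams.snapshot(n); cv2.imwrite(f"pics/{n}0.png",s["frame"][:,:,::-1])
    print(n,s["intrinsics"],s["dist"],s["R"],s["t"])
E
```

```text
time 0.0
joint_positions [-1.2241  0.0879  1.3722 -0.      1.6836 -0.1031]
qvel [ 0.0003  0.0002  0.0009 -0.002  -0.0001  0.0001]
joint_torque [-8.00000e-04 -3.40187e+01 -3.02427e+01  7.14000e-02  3.30000e-02
 -2.00000e-04]
tool_pos [ 0.2389 -0.4948  0.2153]
ee_rot [-3.1394e+00 -2.0000e-04  4.4980e-01]
wrist_force [-0.4542 -0.0368 -0.192 ]
wrist_torque [-0.0371 -0.0433 -0.0386]
width 0.094
scene [[440.86512937   0.         272.93607689]
 [  0.         440.86512937 209.31569967]
 [  0.           0.           1.        ]] [-0.03101578  0.          0.          0.          0.        ] [[-0.72644618 -0.68686317 -0.02224737]
 [-0.38147531  0.42996367 -0.81829569]
 [ 0.57162273 -0.58596095 -0.5743668 ]] [0.50527122 0.23082571 1.4685395 ]
top [[497.4358064    0.         271.17574048]
 [  0.         497.4358064  207.69530192]
 [  0.           0.           1.        ]] [-0.14020319  0.          0.          0.          0.        ] [[-2.17448478e-03 -9.99997615e-01  2.05982776e-04]
 [-9.88312000e-01  2.11767650e-03 -1.52430001e-01]
 [ 1.52429201e-01 -5.35031966e-04 -9.88314248e-01]] [0.10897497 0.62805101 1.51132021]
```

View pics/scene0.png

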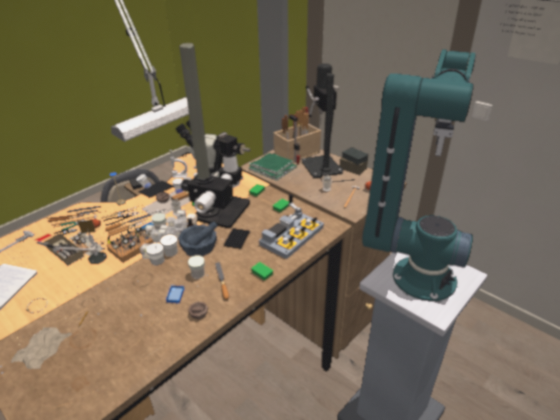

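View pics/top0.png

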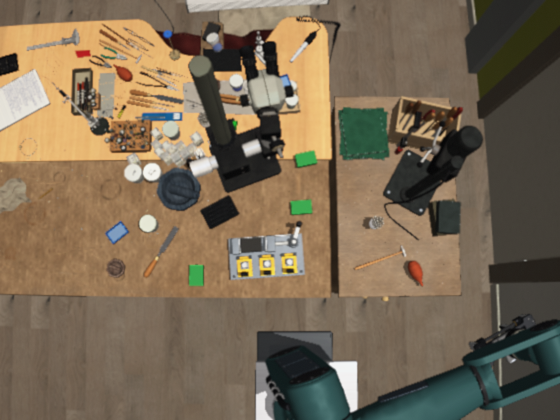

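The top view shows the vise at about (267,257) with the lever knob near (297,228). The scene view shows the vise at about (292,232). I'll zoom in and run the detectors.

```bash
cat > h.py <<'E'
from bench import get_obs,cams,ticket
import cv2,numpy as np
def proj(s,X):
    X=np.atleast_2d(np.asarray(X,float)); r,_=cv2.Rodrigues(s["R"])
    return cv2.projectPoints(X,r,np.asarray(s["t"],float),s["intrinsics"],np.array(s["dist"],float))[0][:,0]
def und(s,p): return cv2.undistortPoints(np.array([[p]],float),s["intrinsics"],np.array(s["dist"],float))[0,0]
def onz(s,p,z):
    d=s["R"].T@np.r_[und(s,p),1]; c=-s["R"].T@s["t"]; return c+d*(z-c[2])/d[2]
def tri(s1,p1,s2,p2):
    P=[np.c_[s["R"],s["t"]] for s in(s1,s2)]
    X=cv2.triangulatePoints(P[0],P[1],und(s1,p1),und(s2,p2)).ravel(); return X[:3]/X[3]
def crop(s,box,k,fn):
    x0,y0,x1,y1=box; cv2.imwrite(fn,cv2.resize(s["frame"][y0:y1,x0:x1,::-1],None,fx=k,fy=k,interpolation=cv2.INTER_CUBIC))
E
python3 - <<'E'
from h import *
S=cams.snapshot("scene");T=cams.snapshot("top")
crop(T,(220,210,320,290),7,"pics/t1.png");crop(S,(250,190,335,260),8,"pics/s1.png")
for q in("vise","knob","tab_1","bolt_1_top","cap_1","block","jaw"):
    for n,s in(("S",S),("T",T)):
        print(q,n,[(round(d["conf"],2),np.round(d["centre"],1).tolist(),int(d["region"].sum())) for d in cams.outline_of(s,q)][:5])
E
```

```text
vise S [(0.8, [289.2, 233.7], 1553)]
vise T [(0.87, [270.8, 258.5], 2780), (0.53, [111.6, 266.2], 233)]
knob S []
knob T [(0.68, [297.7, 236.4], 91), (0.41, [271.4, 257.5], 2806)]
tab_1 S [(0.63, [289.6, 244.5], 140), (0.46, [312.4, 221.9], 147)]
tab_1 T [(0.78, [245.8, 270.1], 198), (0.63, [290.3, 268.2], 224), (0.59, [265.4, 267.2], 216)]
bolt_1_top S [(0.62, [349.8, 200.1], 18)]
bolt_1_top T []
cap_1 S [(0.71, [288.0, 242.9], 125)]
cap_1 T [(0.63, [263.7, 271.0], 148), (0.62, [245.6, 268.7], 242), (0.52, [289.5, 265.0], 234)]
block S [(0.72, [282.0, 229.8], 165), (0.71, [281.1, 205.9], 147), (0.7, [255.7, 192.0], 155), (0.57, [261.6, 268.1], 225)]
block T [(0.73, [250.5, 245.1], 298), (0.67, [197.0, 272.8], 312), (0.6, [305.4, 159.6], 312), (0.52, [300.2, 204.5], 333)]
jaw S [(0.53, [302.1, 230.9], 130), (0.52, [289.3, 225.2], 148)]
jaw T [(0.59, [271.3, 238.7], 264), (0.46, [267.0, 270.2], 214)]
```

```bash
sleep 1
```

```text
(no output)
```

View pics/t1.png

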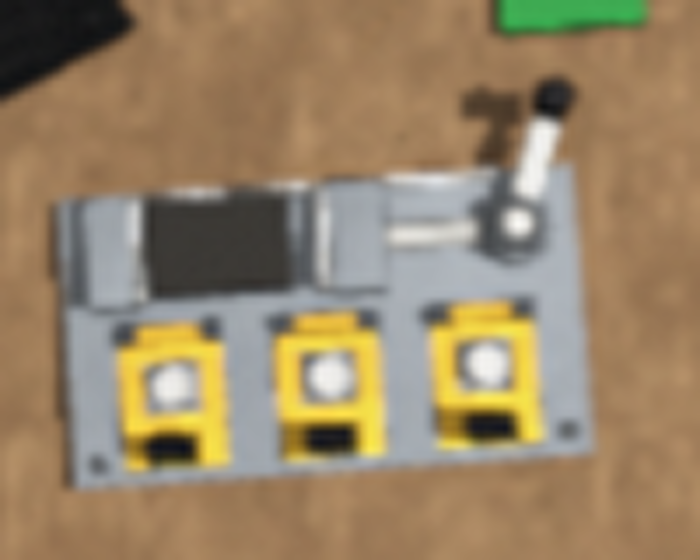

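View pics/s1.png

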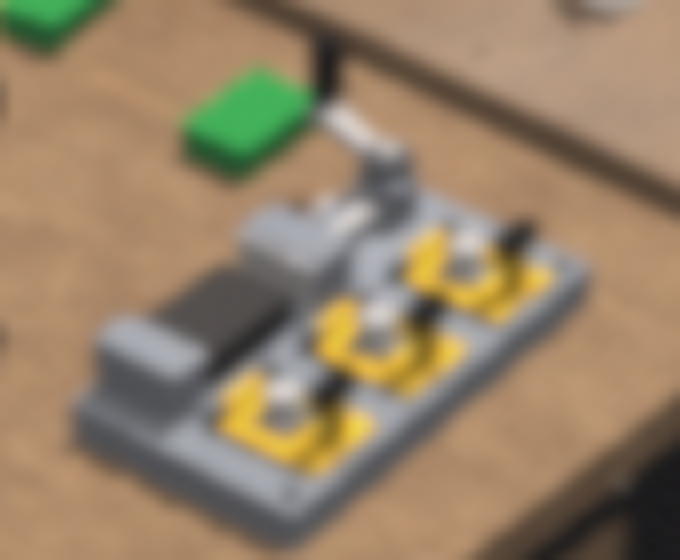

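In the top crop the bolts sit at (172,386), (329,377) and (487,365), the bars at (172,448), (330,440) and (490,427), and the knob at (553,97). The scene crop shows the same parts. I'll triangulate them and fit the vise pose.

```bash
python3 - <<'E'
from h import *
from scipy.optimize import least_squares
S=cams.snapshot("scene");T=cams.snapshot("top")
f=lambda c,k,o:(np.array(c)+.5)/k-.5+o
t=lambda *c:f(c,7,np.array([220,210])); s=lambda *c:f(c,8,np.array([250,190]))
names=["b1","b2","b3","t1","t2","t3","kn"]
L=np.array([[-28,70,45.5],[-28,0,45.5],[-28,-70,45.5],[-56,70,60],[-56,0,60],[-56,-70,60],[32+55*np.cos(.35),-88-55*np.sin(.35),80.5]])/1000
Tp=[t(172,386),t(329,377),t(487,365),t(172,448),t(330,440),t(490,427),t(549,108)]
Sp=[s(286,385),s(380,310),s(468,242),s(332,385),s(428,308),s(517,237),s(326,68)]
X=np.array([tri(T,a,S,b) for a,b in zip(Tp,Sp)])
for n,x in zip(names,X): print(n,np.round(x*1000,1))
def tf(p,L): c,q=np.cos(p[2]),np.sin(p[2]); return np.c_[p[0]+c*L[:,0]-q*L[:,1],p[1]+q*L[:,0]+c*L[:,1],L[:,2]+p[3]]
def res(p): W=tf(p,L); return np.r_[(proj(T,W)-Tp).ravel(),(proj(S,W)-Sp).ravel()]
r=least_squares(res,[.45,0,0,0]); print(np.round(r.x,4)); print(np.round(res(r.x).reshape(-1,2),1).tolist())
r=least_squares(lambda p:res(np.r_[p,0]),[.45,0,0]); print(np.round(r.x,4),abs(res(np.r_[r.x,0])).max())
W=tf(np.r_[r.x,0],L)
for n,x in zip(names,W): print(n,np.round(x*1000,1))
E
```

```text
b1 [450.7 191.8  47.9]
b2 [454.7 122.6  48.7]
b3 [459.8  52.8  46.7]
t1 [423.4 191.1  62.1]
t2 [426.6 122.   63.9]
t3 [431.8  52.   63. ]
kn [570.7  27.2  84.2]
[0.4826 0.1252 0.0654 0.0026]
[[-0.6, 0.1], [-0.4, -0.1], [-0.3, 0.0], [-0.3, 0.2], [0.1, -0.2], [0.1, 0.1], [0.6, -1.2], [0.0, 0.2], [0.0, 0.2], [0.2, -0.2], [0.4, 0.1], [0.2, 0.2], [0.2, 0.1], [0.6, -0.3]]
[0.4832 0.1246 0.0654] 1.2981735508095937
b1 [450.6 192.6  45.5]
b2 [455.2 122.8  45.5]
b3 [459.8  52.9  45.5]
t1 [422.7 190.8  60. ]
t2 [427.3 120.9  60. ]
t3 [431.8  51.1  60. ]
kn [573.6  23.4  80.5]
```

```bash
python3 - <<'E'
from h import *
T=cams.snapshot("top")
for p in((270,185),(240,190),(205,165),(270,150),(218,140),(300,204),(375,223)):
    print(p,[np.round(onz(T,p,z)[:2],3).tolist() for z in(0,.15,.3)])
E
```

```text
(270, 185) [[0.711, 0.111], [0.68, 0.111], [0.65, 0.111]]
(240, 190) [[0.694, 0.209], [0.666, 0.199], [0.637, 0.19]]
(205, 165) [[0.778, 0.325], [0.742, 0.304], [0.705, 0.284]]
(270, 150) [[0.828, 0.111], [0.787, 0.111], [0.746, 0.111]]
(218, 140) [[0.863, 0.283], [0.819, 0.267], [0.774, 0.25]]
(300, 204) [[0.648, 0.014], [0.623, 0.023], [0.599, 0.032]]
(375, 223) [[0.585, -0.228], [0.567, -0.197], [0.548, -0.165]]
```

```bash
python3 -m crank '[{"twist":-10.6},{"twist":-10.6},{"twist":-10.6},{"twist":-10.6},{"twist":-10.6},{"twist":-10.6},{"twist":-10.6},{"twist":-10.6},{"twist":-10.6},{"twist":-10.6},{"twist":-10.6},{"twist":-10.6}]'
```

```text
invalid input at $[0]: expected keys tx, ty, tz, twist, grip
```

```bash
python3 -m crank '[{"tx":0,"ty":0,"tz":0,"twist":-10.6,"grip":0.5},{"tx":0,"ty":0,"tz":0,"twist":-10.6,"grip":0.5},{"tx":0,"ty":0,"tz":0,"twist":-10.6,"grip":0.5},{"tx":0,"ty":0,"tz":0,"twist":-10.6,"grip":0.5},{"tx":0,"ty":0,"tz":0,"twist":-10.6,"grip":0.5},{"tx":0,"ty":0,"tz":0,"twist":-10.6,"grip":0.5},{"tx":0,"ty":0,"tz":0,"twist":-10.6,"grip":0.5},{"tx":0,"ty":0,"tz":0,"twist":-10.6,"grip":0.5},{"tx":0,"ty":0,"tz":0,"twist":-10.6,"grip":0.5},{"tx":0,"ty":0,"tz":0,"twist":-10.6,"grip":0.5},{"tx":0,"ty":0,"tz":0,"twist":-10.6,"grip":0.5},{"tx":0,"ty":0,"tz":0,"twist":-10.6,"grip":0.5}]'; cat >> h.py <<'E'
def go(x,y,z=None,yaw=None):
    "tool-frame shift to world target"
    o=get_obs(); p=np.array(o["tool_pos"]); a=o["ee_rot"][2]
    d=np.array([x,y,p[2] if z is None else z])-p
    print("pos",np.round(p,4),"rpy",np.round(o["ee_rot"],4),"F",np.round(o["wrist_force"],2),"w",round(o["width"],4),"t",o["time"])
    c,s=np.cos(a),np.sin(a); print("cm tx %.2f ty %.2f tz %.2f"%tuple(100*np.array([c*d[0]+s*d[1],s*d[0]-c*d[1],-d[2]])), "" if yaw is None else "twist %.1f"%-np.degrees(yaw-a))
E
python3 -c "
from h import *
go(.572,.025,yaw=2.857)"
```

```text
time: 2.55
tool_pos: [0.2391, -0.4953, 0.2165]
ee_rot: [-3.142, 0.0, 2.676]
wrist_force: [0.5, -0.2, -0.6]
width: 0.0468
pos [ 0.2391 -0.4953  0.2165] rpy [-3.1415e+00  1.0000e-04  2.6759e+00] F [ 0.49 -0.15 -0.65] w 0.0468 t 2.55
cm tx -6.38 ty 61.44 tz -0.00 twist -10.4
```

```bash
python3 -m crank '[{"tx":-0.5,"ty":3,"tz":0,"twist":0,"grip":0.5},{"tx":-0.6,"ty":5,"tz":0,"twist":0,"grip":0.5},{"tx":-0.6,"ty":6,"tz":0,"twist":0,"grip":0.5},{"tx":-0.6,"ty":6,"tz":0,"twist":0,"grip":0.5},{"tx":-0.6,"ty":6,"tz":0,"twist":0,"grip":0.5},{"tx":-0.6,"ty":6,"tz":0,"twist":0,"grip":0.5},{"tx":-0.6,"ty":6,"tz":0,"twist":0,"grip":0.5},{"tx":-0.6,"ty":6,"tz":0,"twist":0,"grip":0.5},{"tx":-0.6,"ty":6,"tz":0,"twist":0,"grip":0.5},{"tx":-0.6,"ty":6,"tz":0,"twist":0,"grip":0.5},{"tx":-0.5,"ty":4,"tz":0,"twist":0,"grip":0.5},{"tx":0,"ty":1.4,"tz":0,"twist":-10.4,"grip":0.5}]'; python3 - <<'E'
from h import *
go(.572,.025,.078,yaw=2.857)
S=cams.snapshot("scene");T=cams.snapshot("top")
crop(T,(220,150,340,290),4,"pics/t2.png");crop(S,(230,130,340,260),4,"pics/s2.png")
E
```

```text
time: 4.05
tool_pos: [0.576, 0.0249, 0.2159]
ee_rot: [3.141, -0.001, 2.859]
wrist_force: [-0.6, 0.4, 0.6]
width: 0.0472
pos [0.576  0.0249 0.2159] rpy [ 3.1414e+00 -6.0000e-04  2.8594e+00] F [-0.63  0.41  0.58] w 0.0472 t 4.05
cm tx 0.39 ty -0.11 tz 13.79 twist 0.1
```

View pics/t2.png

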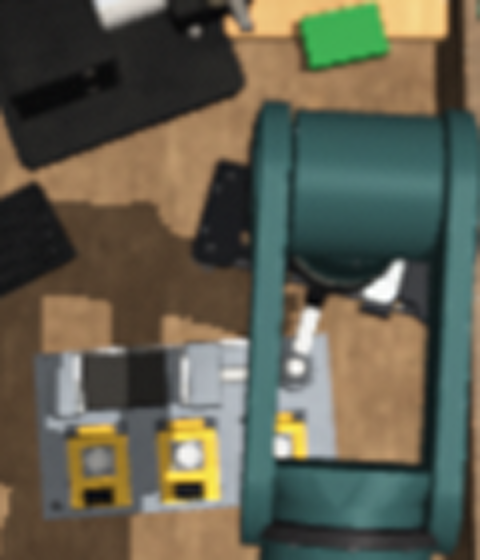

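View pics/s2.png

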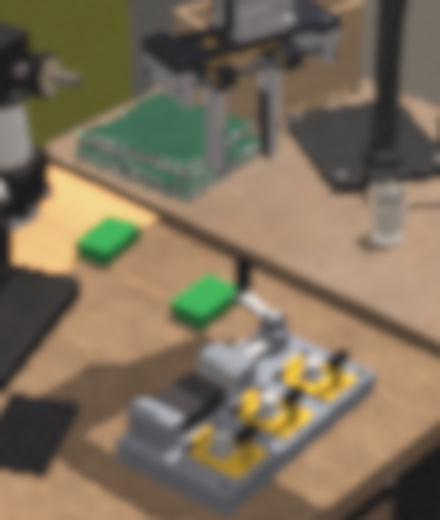

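The scene view shows the two fingers at about (216,170) and (265,150), straddling the knob at (243,270) from above. Next I descend.

```bash
python3 -m crank '[{"tx":0.3,"ty":-0.1,"tz":3,"twist":0,"grip":0.5},{"tx":0,"ty":0,"tz":4,"twist":0,"grip":0.5},{"tx":0,"ty":0,"tz":3,"twist":0,"grip":0.5},{"tx":0,"ty":0,"tz":2,"twist":0,"grip":0.5},{"tx":0,"ty":0,"tz":1.3,"twist":0,"grip":0.5},{"tx":0,"ty":0,"tz":0.5,"twist":0,"grip":0.5},{"tx":0,"ty":0,"tz":0,"twist":0,"grip":0.5}]'; python3 - <<'E'
from h import *
go(.572,.025,.078,yaw=2.857)
S=cams.snapshot("scene")
crop(S,(260,160,325,230),8,"pics/s3.png")
E
```

```text
time: 5.03
tool_pos: [0.5722, 0.0222, 0.0789]
ee_rot: [3.142, 0.001, 2.85]
wrist_force: [-0.2, 0.4, 0.3]
width: 0.0471
pos [0.5722 0.0222 0.0789] rpy [3.1416e+00 7.0000e-04 2.8504e+00] F [-0.24  0.36  0.32] w 0.0471 t 5.025
cm tx 0.10 ty 0.27 tz 0.09 twist -0.4
```

View pics/s3.png

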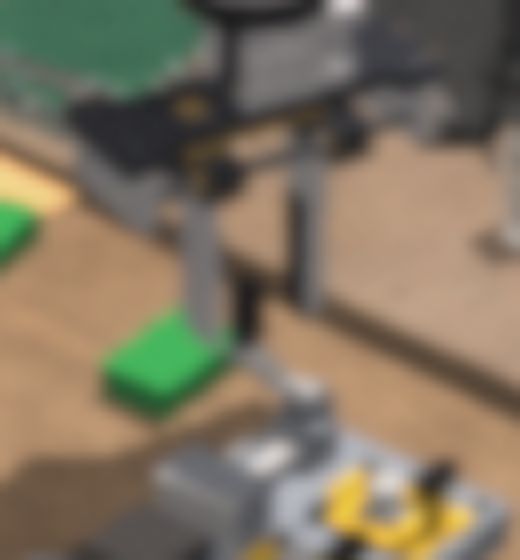

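The knob stands between the fingers but nearer the left one at (205,320), so I shift 2–3 mm toward it and close.

```bash
python3 -m crank '[{"tx":0,"ty":0.3,"tz":0,"twist":0,"grip":0.4},{"tx":0,"ty":0,"tz":0,"twist":0,"grip":0.3},{"tx":0,"ty":0,"tz":0,"twist":0,"grip":0.1},{"tx":0,"ty":0,"tz":0,"twist":0,"grip":0},{"tx":0,"ty":0,"tz":0,"twist":0,"grip":0},{"tx":0,"ty":0,"tz":0,"twist":0,"grip":0}]'; python3 - <<'E'
from h import *
go(.572,.025,.078,yaw=2.857)
E
```

```text
time: 5.82
tool_pos: [0.5729, 0.0251, 0.0787]
ee_rot: [-3.141, 0.0, 2.851]
wrist_force: [-1.3, -0.5, 2.5]
width: 0.0173
pos [0.5729 0.0251 0.0787] rpy [-3.1412e+00  4.0000e-04  2.8513e+00] F [-1.32 -0.55  2.46] w 0.0173 t 5.825
cm tx 0.09 ty -0.03 tz 0.07 twist -0.3
```

```bash
python3 -m crank '[{"tx":0.08,"ty":-0.96,"tz":0,"twist":10,"grip":0},{"tx":0.08,"ty":-0.96,"tz":0,"twist":10,"grip":0},{"tx":0.08,"ty":-0.96,"tz":0,"twist":10,"grip":0},{"tx":0,"ty":0,"tz":0,"twist":0,"grip":0}]'; python3 - <<'E'
from h import *
go(.572,.025,.078,yaw=2.857)
p=get_obs()["tool_pos"]; d=np.array(p[:2])-[.5209,.0389]; print(np.hypot(*d),np.arctan2(d[1],d[0]))
E
```

```text
time: 6.32
tool_pos: [0.5581, 0.001, 0.0787]
ee_rot: [3.141, 0.0, 2.329]
wrist_force: [0.8, 0.5, 1.4]
width: 0.0173
pos [0.5581 0.001  0.0787] rpy [3.1407e+00 1.0000e-04 2.3289e+00] F [0.81 0.46 1.42] w 0.0173 t 6.325
cm tx 0.78 ty 2.66 tz 0.07 twist -30.3
0.05307809280006102 -0.7954334781169312
```

```bash
python3 -m crank '[{"tx":0.08,"ty":-0.96,"tz":0,"twist":10,"grip":0},{"tx":0.08,"ty":-0.96,"tz":0,"twist":10,"grip":0},{"tx":0.04,"ty":-0.67,"tz":0,"twist":7,"grip":0},{"tx":0,"ty":0,"tz":0,"twist":0,"grip":0}]'; python3 - <<'E'
from h import *
go(.572,.025,.078,yaw=2.857)
p=get_obs()["tool_pos"]; d=np.array(p[:2])-[.5209,.0389]; print(np.hypot(*d),np.arctan2(d[1],d[0]))
T=cams.snapshot("top");S=cams.snapshot("scene")
crop(T,(220,210,320,290),7,"pics/t4.png");crop(S,(250,160,335,260),6,"pics/s4.png")
E
```

```text
time: 6.82
tool_pos: [0.5364, -0.0111, 0.0787]
ee_rot: [3.139, -0.001, 1.86]
wrist_force: [2.5, 2.2, 0.4]
width: 0.0172
pos [ 0.5364 -0.0111  0.0787] rpy [ 3.1394e+00 -9.0000e-04  1.8601e+00] F [2.48 2.2  0.43] w 0.0172 t 6.825
cm tx 2.44 ty 4.45 tz 0.07 twist -57.1
0.05234400823745858 -1.2709280185895349
```

View pics/t4.png

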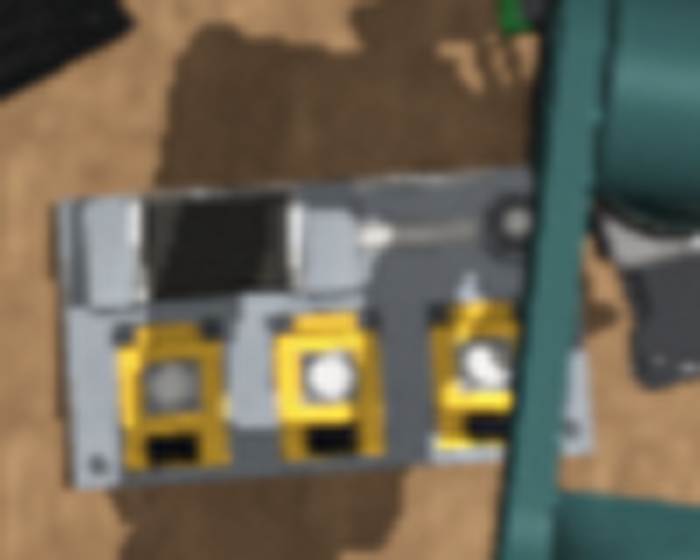

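View pics/s4.png

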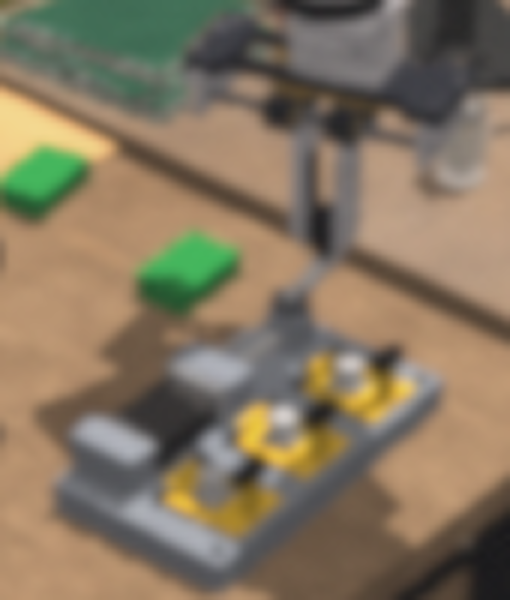

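The jaw face (about x=297 in the top crop) is now almost at the block's edge (about x=290). I continue in small steps and watch the resistance.

```bash
cat >> h.py <<'E'
def lev():
    o=get_obs(); p=np.array(o["tool_pos"][:2]); d=p-[.5209,.0389]; th=np.arctan2(d[1],d[0]); F=np.array(o["wrist_force"][:2])
    print("r %.4f th %.3f yawturn %.3f Ftan %.2f Frad %.2f w %.4f t %.2f"%(np.hypot(*d),th,2.851-o["ee_rot"][2],F@[-np.sin(th),np.cos(th)],F@d/np.hypot(*d),o["width"],o["time"]))
E
python3 -c "
from h import *
lev()"
python3 -m crank '[{"tx":0.01,"ty":-0.3,"tz":0,"twist":3,"grip":0},{"tx":0,"ty":0,"tz":0,"twist":0,"grip":0}]';python3 -c "
from h import *
lev()"
python3 -m crank '[{"tx":0.01,"ty":-0.3,"tz":0,"twist":3,"grip":0},{"tx":0,"ty":0,"tz":0,"twist":0,"grip":0}]';python3 -c "
from h import *
lev()"
```

```text
r 0.0524 th -1.271 yawturn 0.991 Ftan 3.82 Frad -2.35 w 0.0174 t 6.92
time: 7.18
tool_pos: [0.5338, -0.0117, 0.0787]
ee_rot: [3.139, -0.001, 1.807]
wrist_force: [3.4, 4.8, 0.2]
width: 0.0174
r 0.0523 th -1.321 yawturn 1.044 Ftan 4.45 Frad -3.78 w 0.0174 t 7.17
time: 7.42
tool_pos: [0.5322, -0.0121, 0.0787]
ee_rot: [3.136, -0.001, 1.755]
wrist_force: [7.1, 4.4, -1.5]
width: 0.0172
r 0.0522 th -1.352 yawturn 1.096 Ftan 7.91 Frad -2.73 w 0.0172 t 7.42
```

```bash
python3 -m crank '[{"tx":0,"ty":-0.3,"tz":0,"twist":3,"grip":0},{"tx":0,"ty":0,"tz":0,"twist":0,"grip":0}]';python3 -c "
from h import *
lev()"
python3 -m crank '[{"tx":0,"ty":-0.3,"tz":0,"twist":3,"grip":0},{"tx":0,"ty":0,"tz":0,"twist":0,"grip":0}]';python3 -c "
from h import *
lev()"
```

```text
time: 7.68
tool_pos: [0.5314, -0.0122, 0.0788]
ee_rot: [3.131, -0.001, 1.704]
wrist_force: [13.1, 6.6, -6.4]
width: 0.017
r 0.0522 th -1.369 yawturn 1.147 Ftan 14.12 Frad -3.85 w 0.0170 t 7.67
time: 7.92
tool_pos: [0.5308, -0.0119, 0.0788]
ee_rot: [3.125, -0.003, 1.651]
wrist_force: [19.3, 7.7, -10.6]
width: 0.0174
r 0.0518 th -1.379 yawturn 1.200 Ftan 20.41 Frad -3.91 w 0.0174 t 7.92
```

```bash
python3 - <<'E'
from h import *
o=get_obs(); print(o["wrist_torque"],o["joint_positions"])
T=cams.snapshot("top");S=cams.snapshot("scene")
crop(T,(220,210,320,290),7,"pics/t5.png");crop(S,(250,160,335,260),6,"pics/s5.png")
E
```

```text
[ 1.2973373  -3.30299257  0.25701472] [-0.13333369  0.10205097  1.63250889  0.0063871   1.39169977 -0.21504111]
```

View pics/t5.png

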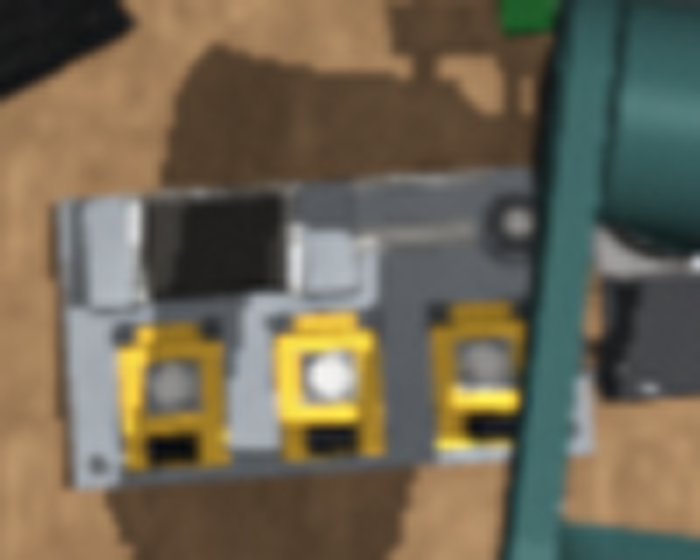

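View pics/s5.png

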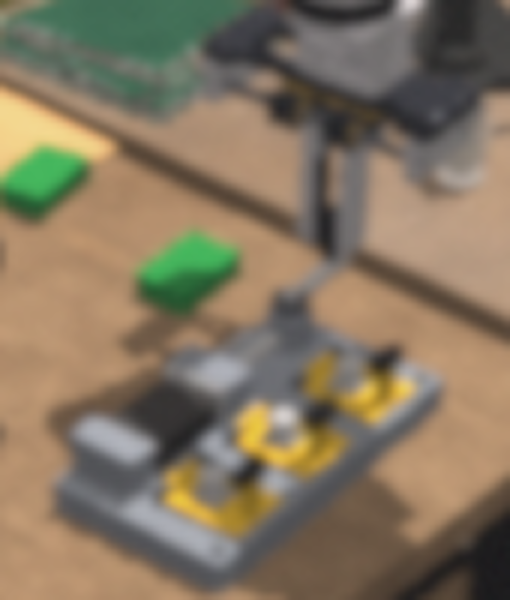

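```bash
python3 -m crank '[{"tx":0,"ty":0,"tz":0,"twist":0,"grip":0},{"tx":0,"ty":0,"tz":0,"twist":0,"grip":0}]';python3 -c "
from h import *
lev()"
python3 -m crank '[{"tx":0,"ty":-0.3,"tz":0,"twist":0,"grip":0},{"tx":0,"ty":0,"tz":0,"twist":0,"grip":0}]';python3 -c "
from h import *
lev()"
```

```text
time: 8.28
tool_pos: [0.5308, -0.0119, 0.0788]
ee_rot: [3.126, -0.003, 1.652]
wrist_force: [19.4, 7.0, -10.5]
width: 0.0172
r 0.0518 th -1.379 yawturn 1.199 Ftan 20.41 Frad -3.13 w 0.0172 t 8.28
time: 8.52
tool_pos: [0.5302, -0.012, 0.0789]
ee_rot: [3.12, -0.003, 1.652]
wrist_force: [26.7, 8.3, -15.2]
width: 0.0174
r 0.0517 th -1.390 yawturn 1.199 Ftan 27.75 Frad -3.34 w 0.0174 t 8.53
```

```bash
python3 - <<'E'
from h import *
S=cams.snapshot("scene");T=cams.snapshot("top")
crop(S,(280,185,325,220),16,"pics/s6.png")
p=[.4832,.1246,.0654]
def w(L): c,q=np.cos(p[2]),np.sin(p[2]); L=np.atleast_2d(L)/1000; return np.c_[p[0]+c*L[:,0]-q*L[:,1],p[1]+q*L[:,0]+c*L[:,1],L[:,2]]
for a in(0,.9,1.0,1.1,1.2,1.3):
    th=-.35-a
    x=w([[32+55*np.cos(th),-88+55*np.sin(th),61],[32,-88,59]])
    print(a,np.round(x[0],4),np.round((proj(S,x)-[280,185]+.5)*16-.5).tolist())
# jaw edge in top for travel: detector centres
for q in("block","jaw"):
    print(q,[(round(d["conf"],2),np.round(d["centre"],1).tolist()) for d in cams.outline_of(T,q)])
E
```

```text
0 [0.5737 0.0234 0.061 ] [[181.0, 284.0], [302.0, 399.0]]
0.9 [ 0.5416 -0.0121  0.061 ] [[373.0, 272.0], [302.0, 399.0]]
1.0 [ 0.5364 -0.0139  0.061 ] [[394.0, 277.0], [302.0, 399.0]]
1.1 [ 0.5311 -0.0152  0.061 ] [[414.0, 283.0], [302.0, 399.0]]
1.2 [ 0.5256 -0.0159  0.061 ] [[433.0, 290.0], [302.0, 399.0]]
1.3 [ 0.5201 -0.0161  0.061 ] [[450.0, 298.0], [302.0, 399.0]]
block [(0.71, [297.0, 201.1]), (0.54, [195.5, 275.1]), (0.54, [305.4, 160.8]), (0.51, [249.3, 245.0])]
jaw [(0.79, [271.2, 241.6])]
```

View pics/s6.png

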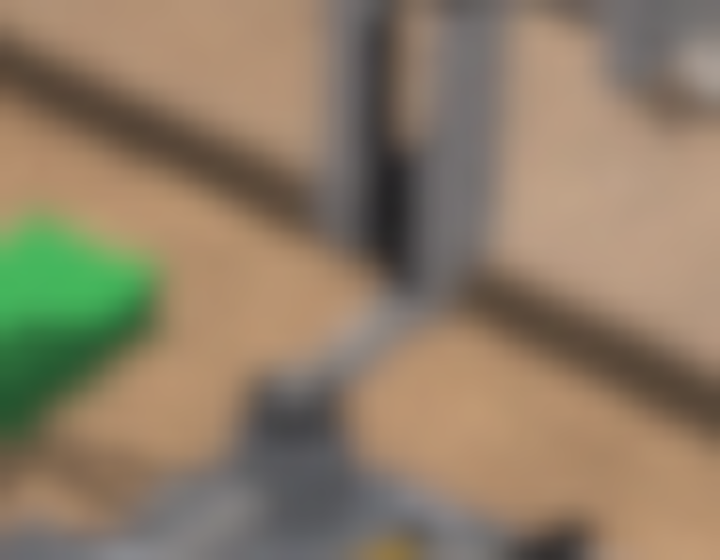

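```bash
python3 -m crank '[{"tx":0,"ty":-0.2,"tz":0,"twist":0,"grip":0},{"tx":0,"ty":0,"tz":0,"twist":0,"grip":0}]';python3 -c "
from h import *
lev()"
python3 -m crank '[{"tx":0,"ty":0.3,"tz":0,"twist":0,"grip":0},{"tx":0,"ty":0.3,"tz":0,"twist":0,"grip":0},{"tx":0,"ty":0,"tz":0,"twist":0,"grip":0}]';python3 -c "
from h import *
lev()"
```

```text
time: 8.98
tool_pos: [0.5299, -0.012, 0.0789]
ee_rot: [3.116, -0.003, 1.652]
wrist_force: [32.3, 8.2, -18.9]
width: 0.0171
r 0.0517 th -1.396 yawturn 1.199 Ftan 33.22 Frad -2.48 w 0.0171 t 8.97
time: 9.35
tool_pos: [0.5312, -0.0119, 0.0788]
ee_rot: [3.128, -0.003, 1.652]
wrist_force: [17.3, 6.8, -8.8]
width: 0.0171
r 0.0518 th -1.371 yawturn 1.199 Ftan 18.28 Frad -3.29 w 0.0171 t 9.35
```

```bash
python3 -m crank '[{"tx":0,"ty":0.3,"tz":0,"twist":0,"grip":0},{"tx":0,"ty":0.2,"tz":0,"twist":0,"grip":0},{"tx":0,"ty":0,"tz":0,"twist":0,"grip":0}]';python3 -c "
from h import *
lev()"
python3 -m crank '[{"tx":0,"ty":0,"tz":0,"twist":0,"grip":0.3},{"tx":0,"ty":0,"tz":0,"twist":0,"grip":0.5},{"tx":0,"ty":0,"tz":0,"twist":0,"grip":0.5},{"tx":0,"ty":0,"tz":-2,"twist":0,"grip":0.5},{"tx":0,"ty":0,"tz":-4,"twist":0,"grip":0.5},{"tx":0,"ty":0,"tz":-4,"twist":0,"grip":0.5},{"tx":0,"ty":0,"tz":-2,"twist":0,"grip":0.5}]'
python3 - <<'E'
from h import *
lev()
S=cams.snapshot("scene");T=cams.snapshot("top")
crop(S,(260,180,335,240),10,"pics/s7.png")
crop(T,(220,210,320,290),7,"pics/t7.png")
E
```

```text
time: 9.72
tool_pos: [0.5321, -0.0118, 0.0787]
ee_rot: [3.137, -0.003, 1.652]
wrist_force: [6.5, 6.2, -2.6]
width: 0.0175
r 0.0519 th -1.354 yawturn 1.199 Ftan 7.71 Frad -4.70 w 0.0175 t 9.72
time: 10.6
tool_pos: [0.5304, -0.0144, 0.2013]
ee_rot: [3.139, 0.001, 1.647]
wrist_force: [0.0, 0.1, -0.1]
width: 0.0473
r 0.0541 th -1.394 yawturn 1.204 Ftan 0.02 Frad -0.07 w 0.0473 t 10.60
```

View pics/s7.png

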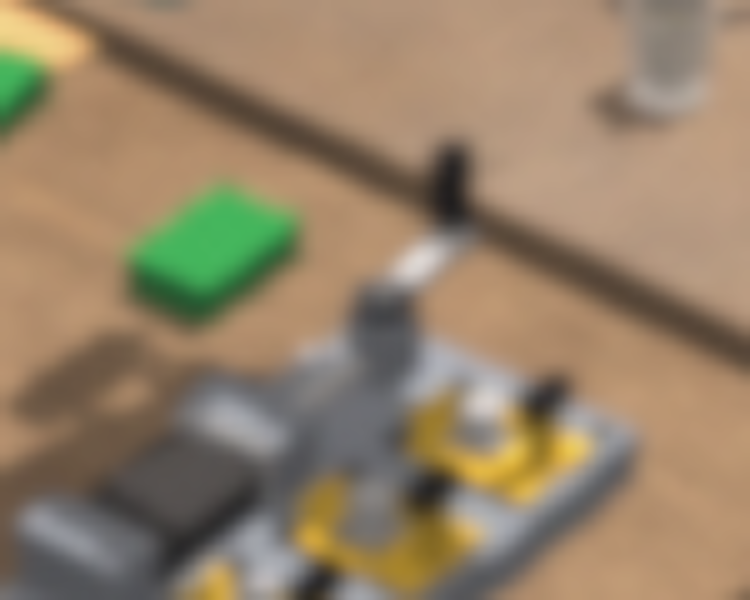

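View pics/t7.png

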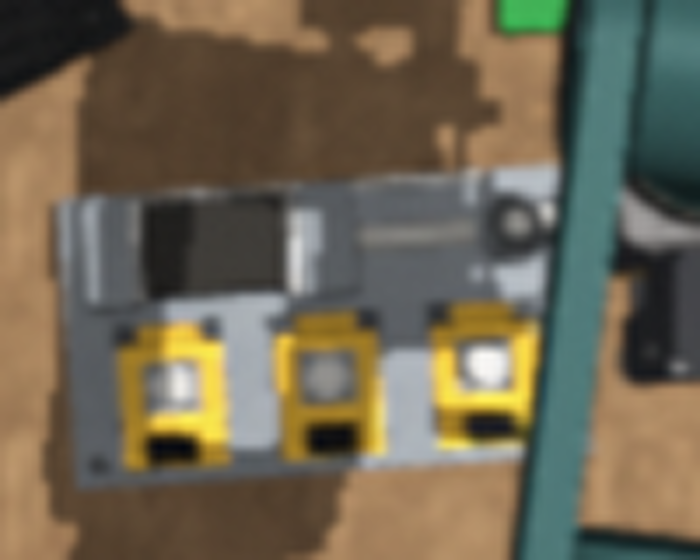

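```bash
python3 - <<'E'
from h import *
S=cams.snapshot("scene")
p=[.4826,.1252,.0654]
def w(L): c,q=np.cos(p[2]),np.sin(p[2]); L=np.atleast_2d(L)/1000; return np.c_[p[0]+c*L[:,0]-q*L[:,1],p[1]+q*L[:,0]+c*L[:,1],L[:,2]+.0026]
for a in(0,.9,1.0,1.1,1.2,1.3):
    th=-.35-a
    x=w([[32+55*np.cos(th),-88+55*np.sin(th),97],[32+55*np.cos(th),-88+55*np.sin(th),61],[32,-88,59]])
    pr=proj(S,x); print(a,np.round((pr-[260,180]+.5)*10-.5).tolist() if a else np.round((pr-[250,190]+.5)*8-.5).tolist())
E
```

```text
0 [[331.0, 37.0], [331.0, 98.0], [391.0, 156.0]]
0.9 [[435.0, 139.0], [433.0, 216.0], [389.0, 295.0]]
1.0 [[448.0, 142.0], [446.0, 219.0], [389.0, 295.0]]
1.1 [[461.0, 146.0], [459.0, 222.0], [389.0, 295.0]]
1.2 [[473.0, 150.0], [471.0, 227.0], [389.0, 295.0]]
1.3 [[484.0, 155.0], [482.0, 232.0], [389.0, 295.0]]
```

The top view shows the jaw face against the block at x≈287 with no gap. In the scene view the knob is at (452,185), which puts the lever at about 1.1 rad. It resisted with up to 33 N and did not creep. Now I turn the tool and go to the right bolt with the fingers shut.

```bash
python3 -m crank '[{"tx":0,"ty":0,"tz":-1,"twist":-9.9,"grip":0.4},{"tx":0,"ty":0,"tz":0,"twist":-9.9,"grip":0.2},{"tx":0,"ty":0,"tz":0,"twist":-9.9,"grip":0},{"tx":0,"ty":0,"tz":0,"twist":-9.9,"grip":0},{"tx":0,"ty":0,"tz":0,"twist":-9.9,"grip":0},{"tx":0,"ty":0,"tz":0,"twist":-9.9,"grip":0},{"tx":0,"ty":0,"tz":0,"twist":-9.9,"grip":0},{"tx":0,"ty":0,"tz":0,"twist":-9.9,"grip":0},{"tx":0,"ty":0,"tz":0,"twist":-9.9,"grip":0}]';python3 -c "
from h import *
go(.4593,.0535,.075,3.207)"
```

```text
time: 11.88
tool_pos: [0.5288, -0.0139, 0.206]
ee_rot: [3.141, -0.004, -3.075]
wrist_force: [0.9, -0.4, -0.6]
width: 0.0005
pos [ 0.5288 -0.0139  0.206 ] rpy [ 3.1412 -0.0042 -3.0752] F [ 0.88 -0.43 -0.59] w 0.0005 t 11.875
cm tx 6.48 ty 7.19 tz 13.10 twist -359.9
```

```bash
python3 -m crank '[{"tx":2,"ty":2.2,"tz":0,"twist":0,"grip":0},{"tx":2.5,"ty":2.7,"tz":3,"twist":0,"grip":0},{"tx":2,"ty":2.3,"tz":4,"twist":0,"grip":0},{"tx":0,"ty":0,"tz":4,"twist":0,"grip":0},{"tx":0,"ty":0,"tz":1.5,"twist":0,"grip":0},{"tx":0,"ty":0,"tz":0,"twist":0,"grip":0}]';python3 - <<'E'
from h import *
go(.4593,.0535,.0565,3.207)
S=cams.snapshot("scene")
crop(S,(270,180,335,240),10,"pics/s8.png")
E
```

```text
time: 12.62
tool_pos: [0.4596, 0.0538, 0.0819]
ee_rot: [3.142, -0.004, -3.081]
wrist_force: [-0.7, 0.4, -0.2]
width: 0.0004
pos [0.4596 0.0538 0.0819] rpy [ 3.1416 -0.0037 -3.0813] F [-0.71  0.44 -0.19] w 0.0004 t 12.625
cm tx 0.03 ty -0.03 tz 2.54 twist -360.3
```

View pics/s8.png

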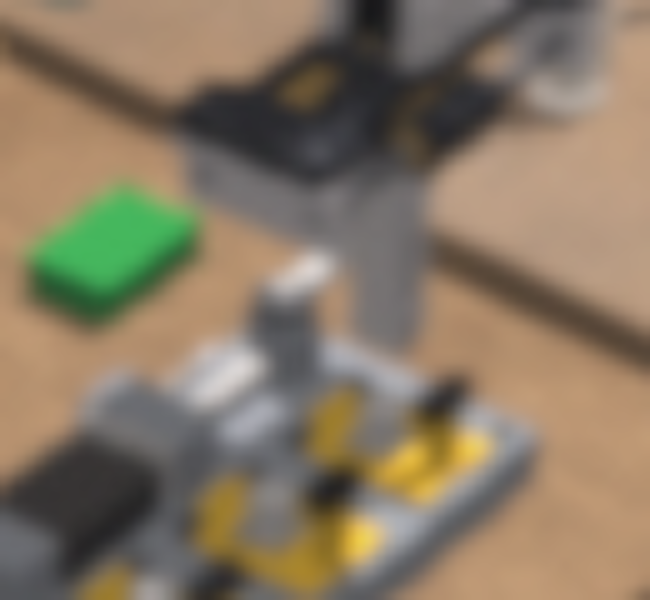

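The closed fingers at (385,330) hang above the right bolt at (375,410). Now I tap it.

```bash
python3 -m crank '[{"tx":0,"ty":0,"tz":1.5,"twist":0,"grip":0},{"tx":0,"ty":0,"tz":0.9,"twist":0,"grip":0},{"tx":0,"ty":0,"tz":0,"twist":0,"grip":0}]'; python3 -m crank '[{"tx":0,"ty":0,"tz":0.2,"twist":0,"grip":0},{"tx":0,"ty":0,"tz":0,"twist":0,"grip":0}]';python3 -m crank '[{"tx":0,"ty":0,"tz":0.2,"twist":0,"grip":0},{"tx":0,"ty":0,"tz":0,"twist":0,"grip":0}]'
```

```text
time: 13.05
tool_pos: [0.4601, 0.054, 0.0586]
ee_rot: [3.142, -0.002, -3.081]
wrist_force: [-0.4, 0.6, -0.2]
width: 0.0009
time: 13.3
tool_pos: [0.4608, 0.0541, 0.0577]
ee_rot: [-3.141, 0.0, -3.081]
wrist_force: [0.3, -0.1, -0.1]
width: 0.0005
time: 13.55
tool_pos: [0.4611, 0.0541, 0.0562]
ee_rot: [-3.141, 0.001, -3.081]
wrist_force: [-0.2, -0.1, 3.6]
width: 0.0005
```

```bash
python3 -m crank '[{"tx":0,"ty":0,"tz":0.2,"twist":0,"grip":0},{"tx":0,"ty":0,"tz":0,"twist":0,"grip":0}]'; python3 -m crank '[{"tx":0,"ty":0,"tz":0.2,"twist":0,"grip":0},{"tx":0,"ty":0,"tz":0,"twist":0,"grip":0}]'
```

```text
time: 13.8
tool_pos: [0.4612, 0.0541, 0.056]
ee_rot: [-3.141, 0.002, -3.081]
wrist_force: [-4.6, -0.8, 12.2]
width: 0.0005
time: 14.05
tool_pos: [0.4614, 0.0541, 0.0559]
ee_rot: [-3.141, 0.002, -3.081]
wrist_force: [-8.5, 0.1, 21.7]
width: 0.0003
```

The right bolt is tight: 22 N with no sinking. Next is the middle bolt.

```bash
python3 -m crank '[{"tx":0,"ty":0,"tz":-1.5,"twist":0,"grip":0},{"tx":0,"ty":0,"tz":-1.5,"twist":0,"grip":0},{"tx":0,"ty":3.5,"tz":0,"twist":0,"grip":0},{"tx":0,"ty":3.5,"tz":0,"twist":0,"grip":0},{"tx":0,"ty":0,"tz":0,"twist":0,"grip":0}]'; python3 -c "
from h import *
go(.4547,.1234,.0575,3.207)"
```

```text
time: 14.68
tool_pos: [0.4562, 0.1254, 0.0816]
ee_rot: [3.141, -0.0, -3.078]
wrist_force: [0.3, -0.0, 1.1]
width: 0.0008
pos [0.4562 0.1254 0.0816] rpy [ 3.1415 -0.     -3.0777] F [ 0.35 -0.05  1.14] w 0.0008 t 14.675
cm tx 0.16 ty -0.19 tz 2.41 twist -360.1
```

```bash
python3 -m crank '[{"tx":0.15,"ty":-0.2,"tz":1,"twist":0,"grip":0},{"tx":0,"ty":0,"tz":1.4,"twist":0,"grip":0},{"tx":0,"ty":0,"tz":0,"twist":0,"grip":0}]'; python3 -m crank '[{"tx":0,"ty":0,"tz":0.2,"twist":0,"grip":0},{"tx":0,"ty":0,"tz":0,"twist":0,"grip":0}]';python3 -m crank '[{"tx":0,"ty":0,"tz":0.2,"twist":0,"grip":0},{"tx":0,"ty":0,"tz":0,"twist":0,"grip":0}]'
```

```text
time: 15.05
tool_pos: [0.4538, 0.1209, 0.0555]
ee_rot: [-3.141, -0.004, -3.082]
wrist_force: [-0.6, -0.1, 0.1]
width: 0.0007
time: 15.3
tool_pos: [0.455, 0.1216, 0.0554]
ee_rot: [-3.141, -0.0, -3.081]
wrist_force: [-0.7, 0.6, -0.7]
width: 0.0002
time: 15.55
tool_pos: [0.4553, 0.1219, 0.0537]
ee_rot: [-3.141, 0.001, -3.081]
wrist_force: [0.3, -0.1, 0.7]
width: 0.0003
```

```bash
python3 -m crank '[{"tx":0,"ty":0,"tz":0.2,"twist":0,"grip":0},{"tx":0,"ty":0,"tz":0,"twist":0,"grip":0}]'
```

```text
time: 15.8
tool_pos: [0.4553, 0.1219, 0.0516]
ee_rot: [-3.141, 0.001, -3.081]
wrist_force: [0.7, 0.1, 0.9]
width: 0.0004
```

```bash
python3 -m crank '[{"tx":0,"ty":0,"tz":0.2,"twist":0,"grip":0},{"tx":0,"ty":0,"tz":0,"twist":0,"grip":0}]'; python3 -m crank '[{"tx":0,"ty":0,"tz":0.2,"twist":0,"grip":0},{"tx":0,"ty":0,"tz":0,"twist":0,"grip":0}]'; python3 -m crank '[{"tx":0,"ty":0,"tz":0.2,"twist":0,"grip":0},{"tx":0,"ty":0,"tz":0,"twist":0,"grip":0}]'
```

```text
time: 16.05
tool_pos: [0.4552, 0.1219, 0.0494]
ee_rot: [-3.142, 0.001, -3.081]
wrist_force: [0.1, 0.4, 1.7]
width: 0.0004
time: 16.3
tool_pos: [0.4553, 0.1219, 0.0487]
ee_rot: [-3.142, 0.001, -3.081]
wrist_force: [-2.1, -0.4, 7.0]
width: 0.0004
time: 16.55
tool_pos: [0.4554, 0.122, 0.0486]
ee_rot: [-3.141, 0.001, -3.081]
wrist_force: [-6.5, -1.6, 16.7]
width: 0.0006
```

The middle bolt is loose: it sank about 8 mm to the stop. I tap the left bolt too, as asked and as a cross-check.

```bash
python3 -m crank '[{"tx":0,"ty":0,"tz":-1.5,"twist":0,"grip":0},{"tx":0,"ty":0,"tz":-2.2,"twist":0,"grip":0},{"tx":0,"ty":3.5,"tz":0,"twist":0,"grip":0},{"tx":0,"ty":3.5,"tz":0,"twist":0,"grip":0},{"tx":0,"ty":0,"tz":0,"twist":0,"grip":0},{"tx":0,"ty":0,"tz":0,"twist":0,"grip":0}]'; python3 -c "
from h import *
go(.4501,.1932,.0595,3.207)"
```

```text
time: 17.3
tool_pos: [0.4505, 0.1912, 0.082]
ee_rot: [-3.141, -0.001, -3.081]
wrist_force: [-0.2, -0.5, 0.1]
width: 0.0006
pos [0.4505 0.1912 0.082 ] rpy [-3.1406e+00 -1.0000e-03 -3.0807e+00] F [-0.21 -0.55  0.13] w 0.0006 t 17.3
cm tx 0.02 ty 0.20 tz 2.25 twist -360.3
```

```bash
python3 -m crank '[{"tx":0,"ty":0.2,"tz":1.1,"twist":0,"grip":0},{"tx":0,"ty":0,"tz":1.1,"twist":0,"grip":0},{"tx":0,"ty":0,"tz":0,"twist":0,"grip":0},{"tx":0,"ty":0,"tz":0.2,"twist":0,"grip":0},{"tx":0,"ty":0,"tz":0,"twist":0,"grip":0}]'; python3 -m crank '[{"tx":0,"ty":0,"tz":0.2,"twist":0,"grip":0},{"tx":0,"ty":0,"tz":0,"twist":0,"grip":0}]'; python3 -m crank '[{"tx":0,"ty":0,"tz":0.2,"twist":0,"grip":0},{"tx":0,"ty":0,"tz":0,"twist":0,"grip":0}]'
```

```text
time: 17.92
tool_pos: [0.4508, 0.1937, 0.0585]
ee_rot: [-3.142, 0.0, -3.081]
wrist_force: [-0.1, 0.7, -0.0]
width: 0.0006
time: 18.18
tool_pos: [0.4509, 0.1938, 0.0566]
ee_rot: [3.142, 0.001, -3.081]
wrist_force: [-0.6, -0.2, -0.2]
width: 0.0004
time: 18.42
tool_pos: [0.4509, 0.1938, 0.0561]
ee_rot: [-3.142, 0.001, -3.081]
wrist_force: [-3.0, -1.8, 7.3]
width: 0.0003
```

The left bolt is tight (7.3 N, no sinking), so the loose one is the middle bolt, cap 2. I go above its bar with the fingers open.

```bash
python3 -m crank '[{"tx":0,"ty":0,"tz":-2,"twist":0,"grip":0},{"tx":0,"ty":0,"tz":-3,"twist":0,"grip":0},{"tx":1,"ty":-2.4,"tz":0,"twist":0,"grip":0.2},{"tx":1,"ty":-2.4,"tz":0,"twist":0,"grip":0.43},{"tx":0.9,"ty":-2.4,"tz":0,"twist":0,"grip":0.43},{"tx":0,"ty":0,"tz":0,"twist":0,"grip":0.43},{"tx":0,"ty":0,"tz":0,"twist":0,"grip":0.43}]'; python3 - <<'E'
from h import *
go(.4267,.1215,.060,3.207)
S=cams.snapshot("scene");T=cams.snapshot("top")
crop(S,(260,180,335,240),10,"pics/s9.png");crop(T,(220,210,320,290),7,"pics/t9.png")
E
```

```text
time: 19.3
tool_pos: [0.4263, 0.1206, 0.1045]
ee_rot: [3.141, 0.0, -3.081]
wrist_force: [0.4, -0.4, -0.7]
width: 0.0399
pos [0.4263 0.1206 0.1045] rpy [ 3.1411e+00  5.0000e-04 -3.0811e+00] F [ 0.36 -0.42 -0.65] w 0.0399 t 19.3
cm tx -0.04 ty 0.09 tz 4.45 twist -360.3
```

View pics/s9.png

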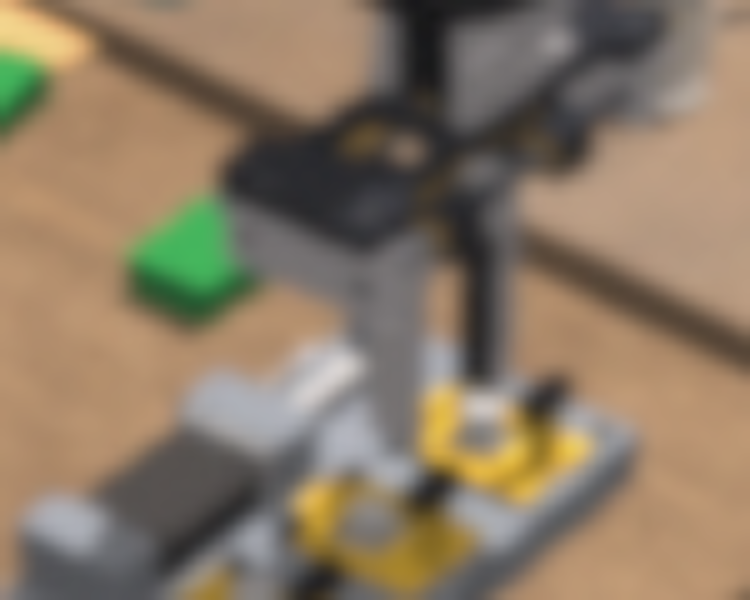

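View pics/t9.png

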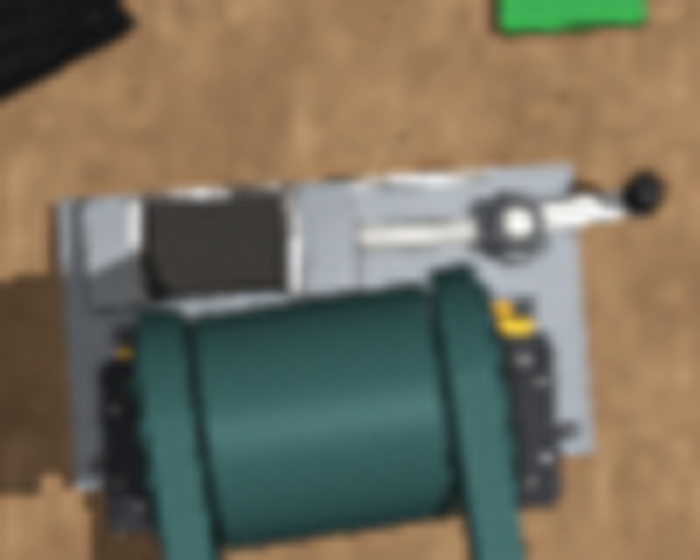

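The top view now shows the knob at (644,192) and the hub at (518,222), with the block between the jaws and no gaps. I measure the lever angle from this.

```bash
python3 - <<'E'
from h import *
T=cams.snapshot("top")
f=lambda c:(np.array(c)+.5)/7-.5+[220,210]
a=onz(T,f((553,97)),.097)[:2];b=onz(T,f((644,192)),.097)[:2]
ax=onz(T,f((517,222)),.064)[:2]
print(a,b,ax)
for A in(ax,np.array([.5203,.0395])):
    u,v=a-A,b-A; print(np.hypot(*u),np.hypot(*v),np.arctan2(u[1],u[0])-np.arctan2(v[1],v[0]))
print("chord",2*np.arcsin(np.hypot(*(a-b))/.11))
go(.4267,.1215,.060)
E
```

```text
[0.57245356 0.02494396] [ 0.53116254 -0.01385382] [0.52122851 0.03945909]
0.05324184886086332 0.0542305369838345 1.110452979172754
0.05414676138800039 0.05444837026741441 1.0977734292190968
chord 1.0822013144311253
pos [0.4263 0.1208 0.1044] rpy [ 3.1414  0.     -3.08  ] F [ 0.35 -0.09  0.9 ] w 0.0403 t 19.45
cm tx -0.04 ty 0.06 tz 4.44
```

The lever measures about 1.10 rad, the jaw is on the block, and the push went far beyond the 5 N expected. The clamp holds, so I descend on the middle bar and pinch it across its ends.

```bash
python3 -m crank '[{"tx":0,"ty":0.05,"tz":2,"twist":0,"grip":0.43},{"tx":0,"ty":0,"tz":1.8,"twist":0,"grip":0.43},{"tx":0,"ty":0,"tz":0.6,"twist":0,"grip":0.43},{"tx":0,"ty":0,"tz":0,"twist":0,"grip":0.43}]'; python3 -m crank '[{"tx":0,"ty":0,"tz":0,"twist":0,"grip":0.3},{"tx":0,"ty":0,"tz":0,"twist":0,"grip":0.15},{"tx":0,"ty":0,"tz":0,"twist":0,"grip":0},{"tx":0,"ty":0,"tz":0,"twist":0,"grip":0}]'; python3 - <<'E'
from h import *
go(.4267,.1215,.060,3.207)
S=cams.snapshot("scene")
crop(S,(260,190,335,250),10,"pics/s10.png")
E
```

```text
time: 19.95
tool_pos: [0.4259, 0.1209, 0.0603]
ee_rot: [-3.141, -0.001, -3.08]
wrist_force: [-0.9, -0.0, 1.0]
width: 0.0403
time: 20.45
tool_pos: [0.4265, 0.1212, 0.061]
ee_rot: [3.14, 0.001, -3.081]
wrist_force: [0.4, 2.8, 1.8]
width: 0.0238
pos [0.4265 0.1212 0.061 ] rpy [ 3.1404e+00  1.4000e-03 -3.0809e+00] F [0.36 2.77 1.75] w 0.0238 t 20.45
cm tx -0.03 ty 0.03 tz 0.10 twist -360.3
```

View pics/s10.png

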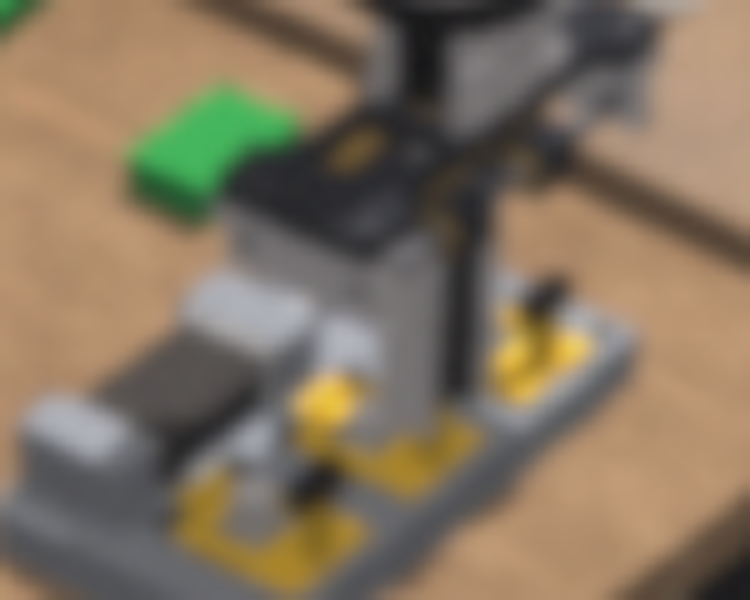

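The width of 23.8 mm matches the 24 mm bar, and the fingers sit on the middle bar at (420,400). I lift along the arc.

```bash
python3 -m crank '[{"tx":-0.34,"ty":0,"tz":-0.53,"twist":0,"grip":0},{"tx":-0.4,"ty":0,"tz":-0.49,"twist":0,"grip":0},{"tx":-0.44,"ty":0,"tz":-0.44,"twist":0,"grip":0},{"tx":-0.49,"ty":0,"tz":-0.4,"twist":0,"grip":0},{"tx":0,"ty":0,"tz":0,"twist":0,"grip":0}]'; python3 -c "
from h import *
go(.4267,.1215,.060,3.207)"
```

```text
time: 21.12
tool_pos: [0.4419, 0.1222, 0.0788]
ee_rot: [3.14, -0.003, -3.081]
wrist_force: [-2.7, 5.2, -1.5]
width: 0.0235
pos [0.4419 0.1222 0.0788] rpy [ 3.1404e+00 -3.0000e-03 -3.0808e+00] F [-2.66  5.15 -1.47] w 0.0235 t 21.125
cm tx 1.52 ty 0.02 tz 1.88 twist -360.3
```

```bash
python3 -m crank '[{"tx":-0.53,"ty":0,"tz":-0.34,"twist":0,"grip":0},{"tx":-0.56,"ty":0,"tz":-0.28,"twist":0,"grip":0},{"tx":-0.59,"ty":0,"tz":-0.22,"twist":0,"grip":0},{"tx":-0.6,"ty":0,"tz":-0.17,"twist":0,"grip":0},{"tx":-0.62,"ty":0,"tz":-0.1,"twist":0,"grip":0},{"tx":-0.63,"ty":0,"tz":-0.03,"twist":0,"grip":0},{"tx":-0.4,"ty":0,"tz":0,"twist":0,"grip":0},{"tx":0,"ty":0,"tz":0,"twist":0,"grip":0},{"tx":0,"ty":0,"tz":0,"twist":0,"grip":0}]'; python3 - <<'E'
from h import *
go(.4267,.1215,.060,3.207)
S=cams.snapshot("scene");T=cams.snapshot("top")
crop(S,(260,180,335,240),10,"pics/s11.png");crop(T,(220,210,320,290),7,"pics/t11.png")
E
```

```text
time: 22.25
tool_pos: [0.4815, 0.1249, 0.0916]
ee_rot: [3.14, -0.001, -3.081]
wrist_force: [-2.7, 4.3, 3.0]
width: 0.0232
pos [0.4815 0.1249 0.0916] rpy [ 3.1400e+00 -1.4000e-03 -3.0807e+00] F [-2.69  4.27  3.04] w 0.0232 t 22.25
cm tx 5.49 ty -0.00 tz 3.16 twist -360.3
```

View pics/s11.png

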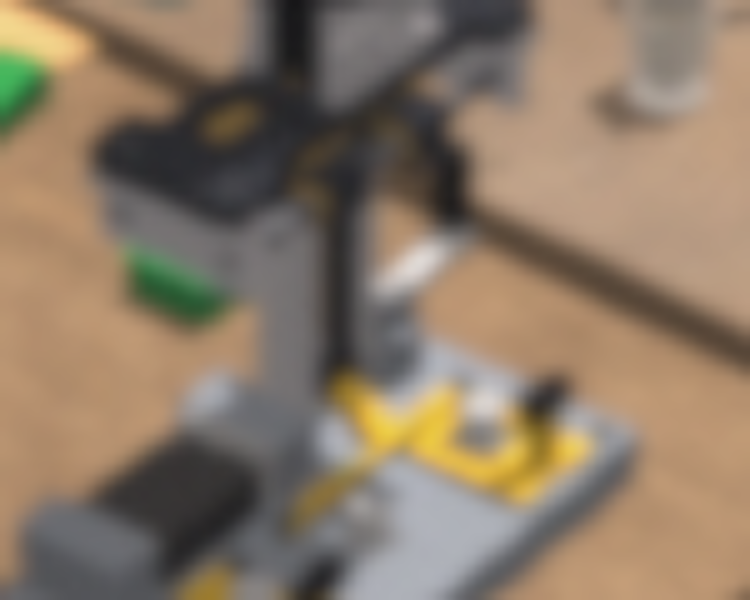

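View pics/t11.png

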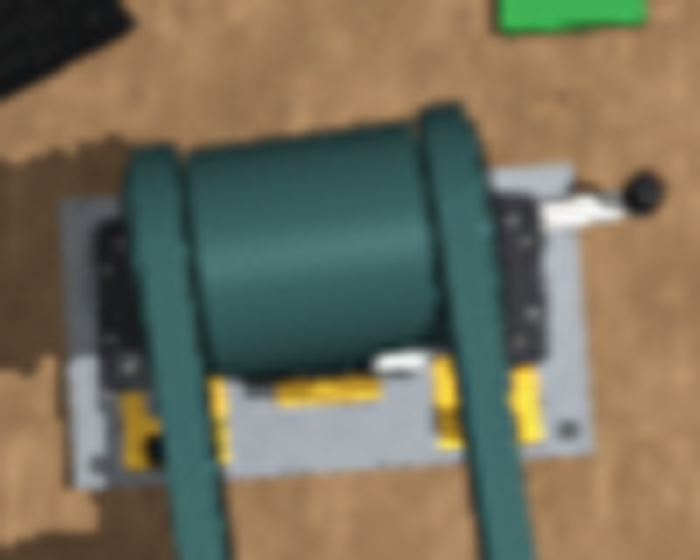

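The scene view shows the middle cap raised steeply around (360,440) with the sunk bolt at (365,515). The right cap is flat at (500,430). In the top view the left cap is shut too, the lever is unchanged at (644,192), and the bar has moved 55 mm back and 31 mm up, about 63° open. I hand in the job.

```bash
python3 -c "
from h import *
go(.4815,.1249,.0916)
print(ticket.close_job())"
```

```text
pos [0.4815 0.1249 0.0916] rpy [ 3.1400e+00 -1.4000e-03 -3.0807e+00] F [-4.54  5.3   3.25] w 0.0233 t 22.35
cm tx -0.00 ty 0.00 tz -0.00 
the job is handed in; nothing more can be done
None
```

The job is handed in at 22.4 s: the block is clamped, the loose bolt is the middle one, and the gripper is holding its cap open at about 63°.

- **Clamping:** I turned the crank lever until the jaw pressed the block, then let go. In the pictures afterwards the knob stayed put and there was no gap between jaw and block.
- **Finding the bolt:** The right bolt held at 22 N and the left at 7 N with no sinking. The middle bolt sank about 8 mm to its stop.
- **Opening the cap:** I pinched the middle cap's bar across its ends (23 mm grip) and lifted it along its arc. The 63° is worked out from the bar's path, and the last pictures show the cap steeply open. The other two caps were shut.

**One check disagreed with the description:** the lever measures about 1.10 rad in the pictures, not roughly 1.2. It went stiff there and took up to 33 N at the knob without turning noticeably further, against the 5 N increase described. I took that as firmly clamped, but there was no direct reading of the clamping force.

I saw no bystander disturbed, but did not check each one separately at the end.

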